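# Dial the padlock open, pull the shackle and present the lock

### The arm

A 6-joint arm with a two-finger parallel gripper is mounted at the origin on the work surface; the furniture and walls round the work are solid. World frame = base frame: x ahead of the robot, y to its left, z up, the work surface at z = 0. Lengths are in m, angles in rad, forces in N, time in s.
With the tool pointing down it reaches from about 0.4 to 0.825 m from the base axis. Payload 7 kg.
Tool frame: the origin (TCP) lies at the very end of the fingers, on their centre line; the grasp point (between the pads) lies 19 mm behind it; z points along the fingers, y is the line along which they close (so a half turn about z gives the same grasp; the last joint's range is limited). The gripper opens to 85 mm and grips with 20 to 120 N. Pads are 22 mm wide; open, the fingers measure 114 mm over their backs; the gripper's body (76 mm by 85 mm) begins 54 mm behind the grasp point. The pads swing forward as they close: fully open they stand 13 mm farther back than shut.
Start: joints at [1.445, 0.359, 0.012, 0, -1.224, -0.288], TCP at [0.271, 0.618, 0.231] pointing down, gripper open.
Joint ranges: [-3.07, 3.07], [-1.43, 2.12], [-1.02, 1.25], [-3.03, 1.67], [-3.05, -0], [-3.03, 3.03]. Speed limits (rad/s): [2.39, 2.39, 3.01, 3.14, 3.14, 3.14].

### API

Orientations are given as a unit quaternion [x, y, z, w].
In Python, from plant import get_state, optics, order gives the robot as it stands. The module is installed in compiled form; this text tells all that it offers.
- The arm moves only by the tool apply_moves, never from a script. Its argument "increments" is text: rows parted by semicolons, each of 5 numbers parted by spaces: the shift along the tool's x, y, z in m, then the turn about the tool's z in degrees, then the gripper command: -1 is fully open, 1 is shut, values between are in proportion. In form: x y z roll jaw; .... A call has 1 to 5 rows; each row is the pose to reach, as a shift and turn from the pose commanded when the call began, along the tool's axes at that moment; what a row does not reach only later rows make up. A row lasts 1/10 s, in which the tool goes at most 50 mm and 8.59 degrees, less where a joint would pass 70% of its speed; a pose out of reach is approached as far as the arm can. A call with a gripper value outside its range is refused whole. The fingers move at their own pace and stop on an object; "force" is the grip in N (left out, the last holds). Time passes only in rows, so rows that repeat a pose let the fingers close. It gives the time, the measured TCP pose, the force, the opening and the grip force at its end, in the units of the state.
- get_state(): the state, without advancing time (a new reading comes with each control period).
- optics.camera(name): name is "scene" or "side" or "wrist"; returns a dict with "image" (400x640x3 uint8, red, green, blue), "vfov" (degrees; the focal length in pixels is half the picture's height over the tangent of half this angle, whatever the lens; pixels are square), "cx", "cy" (the principal point, pixels), "R" (3x3) and "t" (3): a world point X has camera coordinates R X + t. Camera axes: x right, y down, z forward; pixel columns grow to the right and rows downward; lengths in m; the calibration is good to about 2 mm. The wrist camera is an equidistant fisheye: a pixel r from the principal point sees the ray r / f radians off the axis. A picture is of the moment at which its call begins. There is no depth.
- order.sign_off(): hands the job in; it is judged then, once.
The state is a dict: "time": time; "joints": joint angles; "qvel": joint speeds; "joint_torque": joint torques, N m; "ee_pos": TCP position; "eef_rot": TCP orientation; "contact_force": force on the tool from outside, world axes, zero at the start; "torque": the same for the moment, N m; "gripper_width": finger opening in m; "grip_force": force on a finger pad.
Only numpy, scipy, OpenCV 4.12 (cv2) and the standard library are available. Lean on these libraries where they do the work, as an engineer would, in place of code of your own. Each camera call takes 0.05 s, during which the arm holds its last target. There are 200 camera calls.

### The job

Check the padlock that lies dial up in the shallow cradle: turn its dial, click by click, until the pointer on the dial's grip faces the raised index rib (the rib is on the shackle's side), then, while the lock stays in the cradle, pull the shackle straight out to its stop. Then take the open lock out of the cradle and finish while holding it up, dial up and roughly level, at least 10 cm above where it lay, with the shackle still fully out; do not let go, and leave the other things on the table as they are.

Things in the scene. Friction and masses are not known exactly. Their poses are not given: they have to be found in the camera images.
- padlock_centre (a point): centre of the padlock's brass body, a block 70 mm (x) x 60 mm (y) x 26 mm (z), 0.35 kg in all; loose, lying in the cradle with its dial up. z up through the dial; the shackle comes out of the -x face; the raised index rib lies on the top face on the -x side of the dial (from 25 to 32 mm from the dial's axis). The side faces (+-y) are plain and free above the cradle's lip, whose top is 6 mm below this centre
- cradle: aluminium plate 92 mm (x) x 82 mm (y), screwed to the table, its origin under its centre on the table top, same axes as the lock lying in it. The lock rests on its 8 mm thick floor, about 3 mm free on each side inside a lip whose top is 15 mm above the table
- dial_grip (a point): on the dial's axis (which runs through the centre of the lock's top face), 14 mm above the top face, at a good height to grip. Round skirt of 42 mm diameter, 4 mm high, and standing on it a bar grip 32 mm long (from 15 mm on the pointer side to 17 mm on the other side of the axis), 11 mm thick and 18 mm high, its top 22 mm above the lock's top face. Axes turn with the dial: the bar runs along x, the pointer end (white line on top) is -x
- dial (a joint): angle of the pointer from the index rib, rad, positive clockwise as seen from above; 0 = pointer at the index rib, where the lock lets the shackle go. Notches 0.449 rad (25.7 degrees) apart, one of them at 0; a spring ball pulls the dial into the nearest notch (about 0.06 N m to leave it). It starts in the first, second or third notch clockwise of the rib, so it must be turned anticlockwise. Farther than about 0.1 rad from 0 the shackle is blocked
- shackle_crown (a point): middle of the cross bar of the U-shaped steel shackle, 8 mm round bar, 13 mm above the lock's underside, 83 mm from the lock's centre along its -x when shut; the bar runs along y there, is straight for 20 mm and has 40 mm wide (centre to centre) legs, leaving a clear opening inside the U of 32 mm (y) x 44 mm (x) when shut. Nothing lies beneath it but the table, save for the cradle's edge under the 11 mm next to the body
- shackle (a joint): how far the shackle is pulled out of the body along the lock's -x, m; 0 = shut, stop at 0.022. About 1.5 N of friction; it stays where it is left
- tub: bystander, big lidded tub, 134 mm across, 172 mm high, fixed; origin under its centre
- pva_bottle: bystander, glue bottle, 44 mm across, 140 mm high, loose; origin under its centre
- paint_pot_0: bystander, small paint pot, 35 mm across, 38 mm high, loose; origin under its centre
- paint_pot_1: bystander, small paint pot, 35 mm across, 38 mm high, loose; origin under its centre
- marker: bystander, marker pen lying flat, 135 mm long (y), 16 mm high, loose; origin under its centre
- sanding_block: bystander, cork sanding block 36 x 66 x 23 mm, loose; origin under its centre
- tape: bystander, roll of masking tape lying flat, 100 mm across, 25 mm high, loose; origin under its centre
- clamp: bystander, spring clamp lying flat, 46 x 91 x 18 mm, loose; origin under its centre
- square: bystander, small try square lying flat, 122 x 75 x 15 mm, loose; origin under its centre
- padlock: the padlock as a whole (body, dial and shackle); origin at the centre of the underside of its brass body, 13 mm below padlock_centre, same axes

How it is judged:
On the way, in this order (a step that is already met when the one before it is completed fails the run):
1. the dial's pointer stands at the index rib, shackle still shut, lock in its cradle (value of joint dial between -0.15 and 0.15 rad and value of joint shackle below 0.006 m and z of padlock_centre in the frame of cradle below 0.027 m), for 0.2 s.
2. the shackle is pulled out to its stop while the lock lies in its cradle (value of joint shackle above 0.018 m and z of padlock_centre in the frame of cradle below 0.027 m and horizontal distance between padlock_centre and cradle below 0.012 m), for 0.2 s.
At the end, for the whole second after the job is handed in: The fingers hold the padlock (over 1 N), its centre over 11.5 cm above the table, dial up within 20 degrees, slower than 3 cm/s, the shackle out by more than 18 of its 22 mm; the lock does not rest on cradle or tub (value of joint shackle above 0.018 m and z of padlock_centre in the frame of cradle above 0.115 m and angle between padlock_centre's own z axis and vertical below 0.35 rad and contact force between the fingers and padlock above 1 N and linear speed of padlock below 0.03 m/s and contact force between padlock and cradle below 0.1 N and contact force between padlock and tub below 0.1 N); the arm keeps its last pose, push and grip.
It fails at once if a loose bystander is shifted by more than 3 cm or knocked over (distance of any of pva_bottle, paint_pot_0, paint_pot_1, marker, sanding_block, tape, clamp, square from where it was at the start of the episode above 0.03 m or angle between any of pva_bottle, paint_pot_0, paint_pot_1's own z axis and vertical above 0.5 rad).
It also fails if it takes over 58 s, if anything falls off the work surface, if the arm or the gripper's body presses on something with over 40 N, if the wrist force passes 120 N, or if a joint passes its speed limit or range.

## Working session

There is one attempt and no reset: what is moved stays moved. The work goes in short steps, Python scripts to look and compute and a tool call to move; the robot and the scene stay as the last step left them, time stands still between calls to the robot, and variables do not carry over. Pictures are saved under pics/ and viewed, at most 12 in all, crops included, and the job is handed in when it is done.

Besides the shell and the picture viewer there is one more tool, called after "Request:" as name(argument=value, ...) on one line, values as JSON. apply_moves: Moves the arm, as the interface text tells. Its arguments: {"type":"object","properties":{"increments":{"type":"string"},"force":{"type":"number"}},"required":["increments"]}

```bash
mkdir -p pics; cat > h.py <<'E'
import numpy as np, cv2
from plant import get_state, optics, order
def cam(n,f=None):
    c=optics.camera(n); c['f']=200/np.tan(np.radians(c['vfov'])/2); c['n']=n
    c['R']=np.array(c['R']);c['t']=np.array(c['t'])
    if f: cv2.imwrite('pics/'+f,c['image'][:,:,::-1])
    return c
def ray(c,u,v):
    x=(u-c['cx'])/c['f'];y=(v-c['cy'])/c['f']
    if c['n']=='wrist':
        r=np.hypot(x,y); s=np.sin(r)/r if r>1e-9 else 1; d=np.array([x*s,y*s,np.cos(r)])
    else: d=np.array([x,y,1.])
    d/=np.linalg.norm(d)
    return -c['R'].T@c['t'], c['R'].T@d
def onz(c,u,v,z):
    o,d=ray(c,u,v); return o+d*(z-o[2])/d[2]
def proj(c,X):
    p=c['R']@np.array(X)+c['t']
    if c['n']=='wrist':
        r=np.hypot(p[0],p[1]);th=np.arctan2(r,p[2]);k=th/max(r,1e-9);q=p[:2]*k
    else: q=p[:2]/p[2]
    return q*c['f']+[c['cx'],c['cy']]
def tri(c1,p1,c2,p2):
    o1,d1=ray(c1,*p1);o2,d2=ray(c2,*p2)
    A=np.c_[d1,-d2];s=np.linalg.lstsq(A,o2-o1,rcond=None)[0]
    a=o1+s[0]*d1;b=o2+s[1]*d2
    return (a+b)/2,np.linalg.norm(a-b)
E
python3 - <<'E'
from h import *
ims=[]
for n in ['scene','side','wrist']:
    c=cam(n,n+'0.png'); print(n,c['vfov'],c['cx'],c['cy'],-c['R'].T@c['t'],c['R'].tolist())
s=get_state();print(s)
E
```

```text
scene 44.419376912834196 322.87577593081767 204.58254071511186 [-0.47599073 -0.58247565  0.62172064] [[0.5181424819705904, -0.8552153103973597, -0.011625026421650945], [-0.39217964232532565, -0.2254840860036031, -0.8918251258541101], [0.7600812433700337, 0.4666515828978483, -0.452230918509556]]
side 54.03858729545058 320.7020843507357 201.2333255977661 [ 0.43853428 -0.6918861   0.58477287] [[0.999863765785911, -0.01644470488188308, -0.0014218121412165143], [-0.011218369678679188, -0.6138475123271412, -0.789344905470057], [0.0121077681745907, 0.7892533201014289, -0.6139483680723503]]
wrist 65.70646984690485 320.7553356823521 200.39373821887594 [0.34709011 0.58375705 0.37262758] [[-0.4022590145008496, -0.9155252394731116, 0.0011050522646114224], [-0.8669032681162618, 0.38128329576945763, 0.3210946466332403], [-0.2943915912218799, 0.1282052426965548, -0.9470464649440214]]
{'time': 0.15, 'joints': array([ 1.44511611e+00,  3.59207724e-01,  1.12813767e-02, -2.46407557e-04,
       -1.22410692e+00, -2.88084878e-01]), 'qvel': array([-0.00055238, -0.00233281,  0.001067  ,  0.00425059, -0.00098241,
        0.00107982]), 'joint_torque': array([-1.91332590e-03, -5.83878851e+01,  2.93647403e+01,  6.94054037e+00,
       -4.26137442e-03, -9.34972952e-07]), 'ee_pos': array([0.27128077, 0.6176931 , 0.2305951 ]), 'eef_rot': array([ 9.78667216e-01, -2.05450928e-01, -6.52999460e-05,  6.25827293e-04]), 'contact_force': array([ 0.43032985, -0.1151386 ,  0.20425996]), 'torque': array([ 0.01608553, -0.00387771,  0.03912393]), 'grip_force': 0.0, 'gripper_width': 0.08527109635421394}
```

View pics/scene0.png

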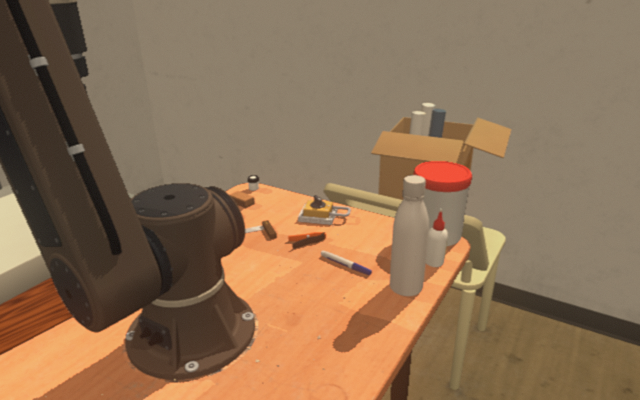

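View pics/wrist0.png

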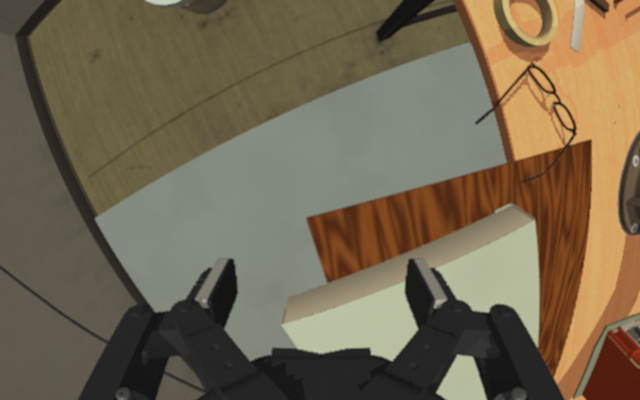

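The scene view shows the lock and cradle at about (320,212), with the shackle pointing right to (348,212) and the tub and bottle beyond it. The wrist view does not see the lock: only fingers, floor, glasses and the tape at (525,20).

```bash
python3 - <<'E'
from h import *
a=cv2.imread('pics/scene0.png')[185:245,280:370]; b=cv2.imread('pics/side0.png')
A=cv2.resize(a,(390,260),interpolation=3)
out=np.zeros((600,640,3),np.uint8); out[:400]=b; out[400:600,:300]=cv2.resize(a,(300,200),interpolation=3)
cv2.imwrite('pics/comp1.png',out)
c=cam('scene')
for p in [(320,212),(345,215),(298,222),(334,225)]: print(p,onz(c,*p,0.02))
E
```

```text
(320, 212) [0.49455875 0.02259295 0.02      ]
(345, 215) [ 0.51276834 -0.04261066  0.02      ]
(298, 222) [0.42011349 0.0425408  0.02      ]
(334, 225) [ 0.45239655 -0.04445252  0.02      ]
```

View pics/comp1.png

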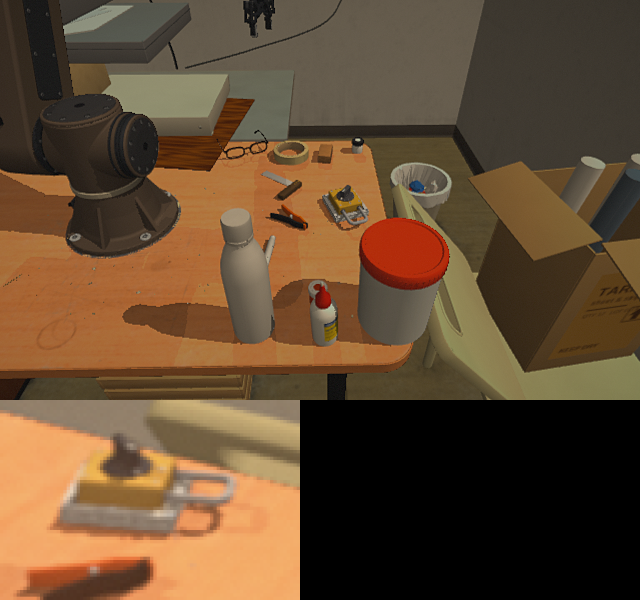

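The side view shows the lock at about (345,203), with its shackle pointing toward the camera and the tub. The clamp at (290,217) and the square at (283,185) are the nearest bystanders. I'll move above the lock and look from there.

Request:
apply_moves(increments="0.17 0.165 0 0 -1;0.17 0.165 0 0 -1;0.17 0.165 0 0 -1;0.17 0.165 0 0 -1;0.17 0.165 0 0 -1")

```text
time: 0.7
ee_pos: [0.3611, 0.3959, 0.2314]
eef_rot: [0.979, -0.206, -0.0, 0.0]
contact_force: [0.8, 0.8, 0.1]
gripper_width: 0.085
grip_force: 0.0
```

Request:
apply_moves(increments="0.17 0.165 0 0 -1;0.17 0.165 0 0 -1;0.17 0.165 0 0 -1;0.17 0.165 0 0 -1;0.17 0.165 0 0 -1")

```text
time: 1.2
ee_pos: [0.4503, 0.1766, 0.2315]
eef_rot: [0.979, -0.206, 0.0, -0.0]
contact_force: [1.6, 0.5, -0.2]
gripper_width: 0.0856
grip_force: 0.0
```

Request:
apply_moves(increments="0.1 0.1 0 0 -1;0.1 0.1 0 0 -1;0.1 0.1 0 0 -1;0.1 0.1 0 0 -1;0.1 0.1 0 0 -1")

```text
time: 1.7
ee_pos: [0.5014, 0.0463, 0.2311]
eef_rot: [0.978, -0.207, -0.0, 0.0]
contact_force: [0.4, 0.8, 0.2]
gripper_width: 0.0856
grip_force: 0.0
```

```bash
python3 - <<'E'
from h import *
c=cam('wrist','wrist1.png'); s=get_state(); print(s['time'],s['ee_pos'],s['eef_rot'],s['joints'])
E
```

```text
1.75 [0.50124067 0.04720417 0.23115839] [ 9.78548354e-01 -2.06017231e-01 -1.40321885e-04  3.17907104e-06] [ 4.84597662e-01  7.43268127e-02 -3.58014081e-01 -1.91832657e-04
 -1.13867557e+00  6.71272771e-01]
```

View pics/wrist1.png

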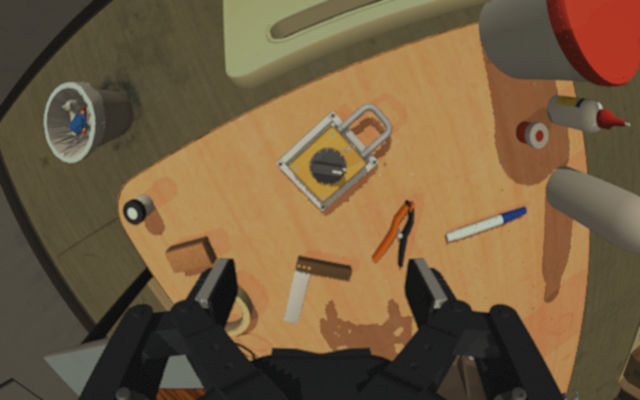

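The wrist view shows the brass body at about (328,163), the shackle crown at about (382,118), and the dial with its white pointer line near (336,170). The cradle corners are at (335,115), (281,164), (322,212) and (376,162). I'll measure these and take an enlarged crop.

```bash
python3 - <<'E'
from h import *
c=cam('wrist'); im=c['image']
hsv=cv2.cvtColor(im,cv2.COLOR_RGB2HSV)
m=cv2.inRange(hsv,(18,140,90),(32,255,255)); m[:, :260]=0; m[:,400:]=0; m[:90]=0; m[230:]=0
m=cv2.morphologyEx(m,cv2.MORPH_OPEN,np.ones((2,2)))
cn=[k for k in cv2.findContours(m,0,2)[0] if cv2.contourArea(k)>60]
pts=np.vstack(cn)[:,0]
P=np.array([onz(c,*p,0.034)[:2] for p in pts.astype(float)])
r=cv2.minAreaRect((P*1000).astype(np.float32)); print('brass rect mm',r)
for n,p in dict(crown=(382,116),cr1=(335,115),cr2=(281,164),cr3=(322,212),cr4=(376,162)).items():
    print(n,onz(c,*p,0.021 if n=='crown' else 0.015))
a=im[90:225,260:410,::-1]
a=cv2.resize(a,(600,540),interpolation=cv2.INTER_CUBIC); cv2.imwrite('pics/crop1.png',a)
E
```

```text
brass rect mm ((506.2077331542969, 34.50129318237305), (58.96821212768555, 68.02339935302734), 19.007545471191406)
crown [ 0.5323736  -0.04340223  0.021     ]
cr1 [0.55360817 0.00566737 0.015     ]
cr2 [0.5264746  0.08698477 0.015     ]
cr3 [0.4512235 0.0669189 0.015    ]
cr4 [ 0.48338446 -0.01743113  0.015     ]
```

View pics/crop1.png

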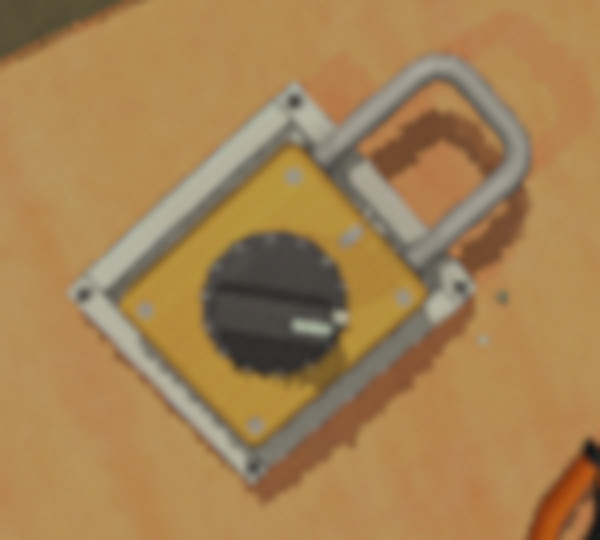

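Here is what the crop and numbers give:
- **Body:** centre at about (0.506, 0.035). The brass measures 68×59 mm against the 70×60 given.
- **Shackle:** its direction is (0.326, −0.946). That predicts the crown at (0.533, −0.044), and I measured (0.532, −0.043).
- **Dial:** the pointer, at crop (312,327) from the axis (275,300), sits about 49° clockwise of the rib at (350,235). That is two notches.

I'll roll to align with the bar and come down to check from close up.

Request:
apply_moves(increments="0.009 0.009 0.03 8.58 -1;0.009 0.009 0.06 17.16 -1;0.009 0.009 0.08 25.74 -1;0.009 0.009 0.08 34.32 -1;0.009 0.009 0.08 42.9 -0.5")

```text
time: 2.3
ee_pos: [0.5053, 0.0368, 0.1506]
eef_rot: [0.835, -0.551, -0.0, 0.001]
contact_force: [-0.2, 0.8, -0.4]
gripper_width: 0.0729
grip_force: 0.0
```

Request:
apply_moves(increments="0 0 0 8.58 0;0 0 0 17.16 0;0 0 0 25.74 0;0 0 0 34.32 0;0 0 0 42.9 0")

```text
time: 2.8
ee_pos: [0.5058, 0.0372, 0.1514]
eef_rot: [-0.576, 0.818, 0.0, 0.0]
contact_force: [0.2, -0.3, -0.4]
gripper_width: 0.0431
grip_force: 0.0
```

Request:
apply_moves(increments="0 0 0 8.5 0;0 0 0 12.8 0;0 0 0 12.8 0;0 0 0 12.8 0")

```text
time: 3.2
ee_pos: [0.5059, 0.0366, 0.1514]
eef_rot: [-0.484, 0.875, 0.0, 0.0]
contact_force: [0.9, 0.1, -0.7]
gripper_width: 0.0431
grip_force: 0.0
```

```bash
python3 - <<'E'
from h import *
c=cam('wrist','wrist2.png'); s=get_state(); print(s['time'],s['ee_pos'],s['eef_rot'],s['joints'],s['gripper_width'])
L=np.array([.5055,.035]); X=np.array([-.326,.946]);
for n,p in dict(top=(*L,.034),dial=(*L,.056),crown=(*(L-.083*X),.021)).items(): print(n,proj(c,p))
E
```

```text
3.25 [0.50588761 0.0363381  0.15140502] [-4.84048044e-01  8.75041418e-01  1.38110805e-05  9.06333884e-05] [ 4.59487953e-01  1.52948270e-01 -4.65190436e-01 -4.40446496e-05
 -9.52477809e-01 -1.01970886e+00] 0.04230947589460618
top [320.67608757 193.61638307]
dial [320.67619577 201.77141897]
crown [248.41560763 133.82759538]
```

View pics/wrist2.png

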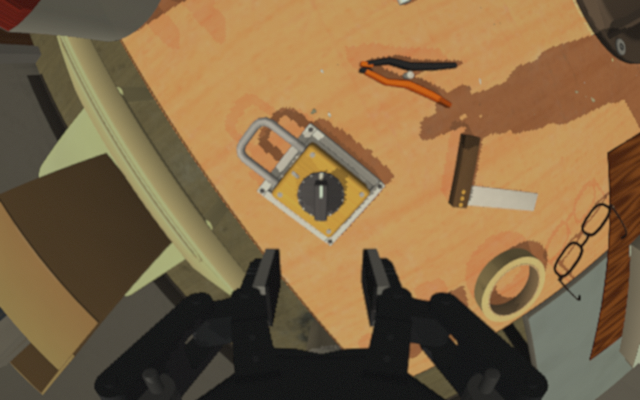

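The wrist view shows the bar vertical in the picture at column 321 with the white pointer at (321,178), matching the predicted axis (320.7, 194–202) to within a pixel. I'll go down and grip the bar gently.

Request:
apply_moves(increments="0.001 0 0.05 0 0;0.001 0 0.085 0 0;0.001 0 0.1 0 0;0.001 0 0.108 0 0;0.001 0 0.108 0 0", force=20)

```text
time: 3.75
ee_pos: [0.5051, 0.0347, 0.0426]
eef_rot: [-0.483, 0.876, 0.0, -0.001]
contact_force: [0.1, -0.3, 0.6]
gripper_width: 0.0428
grip_force: 0.0
```

Request:
apply_moves(increments="0 0 0 0 1;0 0 0 0 1;0 0 0 0 1;0 0 0 0 1;0 0 0 0 1", force=25)

```text
time: 4.25
ee_pos: [0.5061, 0.0351, 0.0446]
eef_rot: [-0.483, 0.876, -0.0, 0.001]
contact_force: [-2.5, 2.2, 6.9]
gripper_width: 0.0102
grip_force: 29.3
```

Width is 10 mm, so the bar is held, with the tips resting lightly on the skirt. I'll ease up 1.5 mm and turn two clicks anticlockwise.

Request:
apply_moves(increments="0 0 -0.0015 -6 1;0 0 -0.0015 -13 1;0 0 -0.0015 -20 1;0 0 -0.0015 -25.7 1;0 0 -0.0015 -25.7 1")

```text
time: 4.75
ee_pos: [0.5052, 0.0346, 0.0449]
eef_rot: [-0.666, 0.746, 0.0, 0.0]
contact_force: [-0.0, -0.7, -4.7]
gripper_width: 0.01
grip_force: 28.0
```

Request:
apply_moves(increments="0 0 0 -6 1;0 0 0 -13 1;0 0 0 -20 1;0 0 0 -25.7 1;0 0 0 -25.7 1")

```text
time: 5.25
ee_pos: [0.5053, 0.0346, 0.0448]
eef_rot: [0.814, -0.581, -0.0, -0.0]
contact_force: [0.1, -0.0, -3.0]
gripper_width: 0.0102
grip_force: 28.0
```

Request:
apply_moves(increments="0 0 0 0 1;0 0 0 0 1;0 0 0 0 1")

```text
time: 5.55
ee_pos: [0.5054, 0.0346, 0.0448]
eef_rot: [0.814, -0.581, -0.0, 0.0]
contact_force: [-0.1, -0.5, -3.3]
gripper_width: 0.0102
grip_force: 28.1
```

```bash
python3 - <<'E'
from h import *
s=get_state(); print(s['time'],s['ee_pos'],s['eef_rot'],s['joints'],s['torque'],s['contact_force'])
E
```

```text
5.55 [0.50536049 0.03461795 0.04479744] [ 8.14021983e-01 -5.80834060e-01 -4.02476282e-05  6.42257169e-05] [ 4.56717212e-01  2.91675235e-01 -5.86892723e-01 -1.55344503e-05
 -6.92379633e-01 -1.25414795e-01] [-0.13372437  0.08523604  0.04070823] [-0.05757641 -0.45853413 -3.28858996]
```

Request:
apply_moves(increments="0 0 0.001 0 1;0 0 0.001 0 0.2;0 0 0.001 0 0;0 0 0.001 0 0")

```text
time: 5.95
ee_pos: [0.5058, 0.0348, 0.044]
eef_rot: [0.815, -0.58, 0.0, -0.0]
contact_force: [-0.0, 0.8, 0.7]
gripper_width: 0.0427
grip_force: 0.0
```

Request:
apply_moves(increments="0 0 -0.04 0 0;0 0 -0.08 0 0;0 0 -0.107 0 0;0 0 -0.107 0 0;0 0 -0.107 0 0")

```text
time: 6.45
ee_pos: [0.5057, 0.0349, 0.1513]
eef_rot: [0.814, -0.58, 0.0, -0.001]
contact_force: [-0.3, 0.6, -0.1]
gripper_width: 0.0428
grip_force: 0.0
```

```bash
python3 - <<'E'
from h import *
c=cam('wrist'); s=get_state(); print(s['time'],s['ee_pos'],s['eef_rot'])
im=c['image']; a=im[80:240,225:415,::-1]
cv2.imwrite('pics/crop2.png',cv2.resize(a,(760,640)[:1]+(600,) if 0 else (684,576),interpolation=cv2.INTER_CUBIC))
hsv=cv2.cvtColor(im,cv2.COLOR_RGB2HSV)
m=cv2.inRange(hsv,(18,140,90),(32,255,255)); k=np.zeros_like(m);k[100:245,260:390]=1;m*=k
m=cv2.morphologyEx(m,cv2.MORPH_OPEN,np.ones((2,2)))
pts=np.vstack([k for k in cv2.findContours(m,0,2)[0] if cv2.contourArea(k)>60])[:,0]
P=np.array([onz(c,*p,0.034)[:2] for p in pts.astype(float)])
print(cv2.minAreaRect((P*1000).astype(np.float32)))
E
```

```text
6.5 [0.505104   0.03463412 0.15039309] [ 8.14471015e-01 -5.80204217e-01 -1.78163922e-04 -1.79044327e-05]
((504.82098388671875, 32.2281494140625), (57.84033203125, 69.35218048095703), 18.969011306762695)
```

View pics/crop2.png

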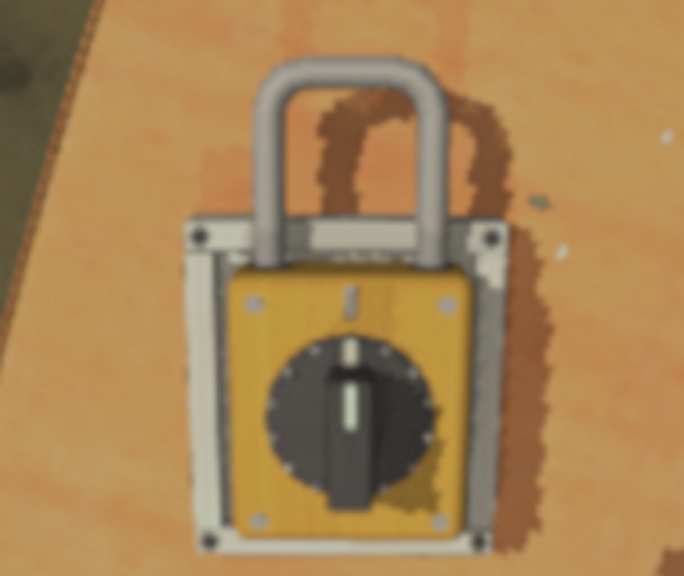

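The dial pointer, at crop (350,400), now lines up exactly with the rib at (350,300), and the shackle is still shut with its crown at (350,72). Next I'll go above the crown, turned 90°.

Request:
apply_moves(increments="0.04 0 0 -8.5 0.3;0.083 0 0 -17 0.3;0.083 0 0 -25.5 0.3;0.083 0 0 -34 0.3;0.083 0 0 -42.5 0.3")

```text
time: 7.0
ee_pos: [0.5318, -0.0445, 0.1489]
eef_rot: [0.968, -0.25, -0.001, 0.001]
contact_force: [-0.4, 1.1, 0.2]
gripper_width: 0.0299
grip_force: 0.0
```

Request:
apply_moves(increments="0 0 0.02 -8.5 0.3;0 0 0.04 -17 0.3;0 0 0.05 -25.5 0.3;0 0 0.05 -34 0.3;0 0 0.05 -42.5 0.3")

```text
time: 7.5
ee_pos: [0.5314, -0.0441, 0.0986]
eef_rot: [0.993, 0.118, -0.002, 0.0]
contact_force: [0.7, -0.3, 0.3]
gripper_width: 0.0298
grip_force: 0.0
```

Request:
apply_moves(increments="0 0 0 -5 0.3;0 0 0 -5 0.3;0 0 0 -5 0.3")

```text
time: 7.8
ee_pos: [0.532, -0.0439, 0.0998]
eef_rot: [0.988, 0.157, -0.001, 0.0]
contact_force: [-0.5, -1.0, 0.4]
gripper_width: 0.0302
grip_force: 0.0
```

```bash
python3 - <<'E'
from h import *
c=cam('wrist'); s=get_state(); print(s['time'],s['ee_pos'],s['eef_rot'],s['joints'],s['gripper_width'])
im=c['image']; cv2.imwrite('pics/wrist3.png',im[:,:,::-1])
for n,L in dict(old=(.5055,.035),new=(.5048,.0325)).items():
    X=np.array([-.3256,.9455]); print(n,proj(c,(*(np.array(L)-.083*X),.021)),proj(c,(*L,.034)))
E
```

```text
7.85 [ 0.5321858  -0.04386264  0.10003597] [ 9.87585052e-01  1.57083588e-01 -7.12322282e-04  5.74920254e-05] [ 2.85107807e-01  2.55423568e-01 -4.69875916e-01 -8.93101587e-05
 -8.46924555e-01  1.60122156e+00] 0.029604891582734057
old [319.52024491 208.92893814] [209.65558772 216.23405349]
new [322.3571436  210.70068027] [212.51223592 218.03951691]
```

View pics/wrist3.png

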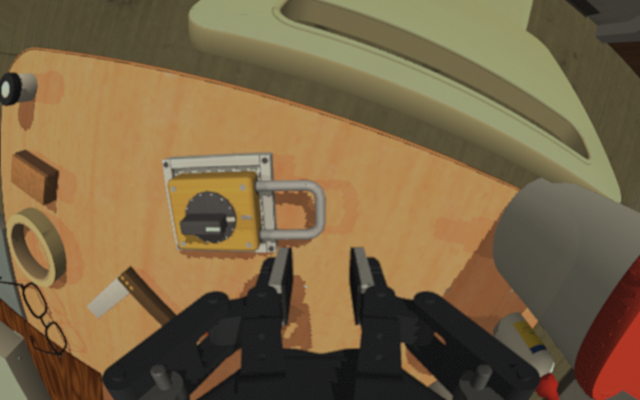

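The wrist view shows the crown bar at about (320,210), as predicted (319.5,209), and midway between the fingers at column 321. I'll go down, grip the bar and pull.

Request:
apply_moves(increments="0 0 0.04 0 0.3;0 0 0.065 0 0.3;0 0 0.082 0 0.3;0 0 0.091 0 0.3;0 0 0.091 0 0.3")

```text
time: 8.35
ee_pos: [0.5318, -0.044, 0.0086]
eef_rot: [0.987, 0.158, -0.001, 0.0]
contact_force: [0.0, -0.4, 0.5]
gripper_width: 0.0296
grip_force: 0.0
```

Request:
apply_moves(increments="0 0 0 0 1;0 0 0 0 1;0 0 0 0 1;0 0 0 0 1;0 0 0 0 1", force=30)

```text
time: 8.85
ee_pos: [0.533, -0.0437, 0.0105]
eef_rot: [0.987, 0.158, 0.001, 0.0]
contact_force: [-0.6, -0.5, 3.1]
gripper_width: 0.0069
grip_force: 29.1
```

```bash
python3 - <<'E'
from h import *
c=cam('wrist','wrist4.png'); s=get_state(); print(s['time'],s['ee_pos'],s['eef_rot'],s['gripper_width'],s['contact_force'])
E
```

```text
8.9 [ 0.53298447 -0.04373268  0.01034263] [9.87363280e-01 1.58472424e-01 4.93305305e-04 2.00420066e-05] 0.006699300387076222 [-0.04884733 -1.59108235  2.73592474]
```

Request:
apply_moves(increments="0 0.006 0 0 1;0 0.012 0 0 1;0 0.018 0 0 1;0 0.022 0 0 1;0 0.022 0 0 1")

```text
time: 9.4
ee_pos: [0.5398, -0.0654, 0.0097]
eef_rot: [0.987, 0.158, 0.0, 0.0]
contact_force: [0.1, -1.8, 2.2]
gripper_width: 0.0063
grip_force: 29.0
```

Request:
apply_moves(increments="0 0.001 0 0 1;0 0.002 0 0 1;0 0.002 0 0 1")

```text
time: 9.7
ee_pos: [0.5401, -0.0663, 0.0097]
eef_rot: [0.987, 0.158, -0.0, -0.0]
contact_force: [-0.5, 3.3, 0.9]
gripper_width: 0.0066
grip_force: 29.0
```

Request:
apply_moves(increments="0 0.001 0 0 1;0 0.002 0 0 1;0 0.002 0 0 1")

```text
time: 10.0
ee_pos: [0.5406, -0.0667, 0.0095]
eef_rot: [0.987, 0.158, 0.0, -0.001]
contact_force: [-2.6, 15.0, 0.3]
gripper_width: 0.0069
grip_force: 29.3
```

```bash
python3 - <<'E'
from h import *
c=cam('wrist','wrist5.png'); s=get_state(); print(s['time'],s['ee_pos'],s['contact_force'])
b=cam('scene','scene5.png')
out=np.vstack([c['image'][60:300,60:460,::-1],cv2.resize(b['image'][185:245,280:380,::-1],(400,240),interpolation=2)])
cv2.imwrite('pics/comp5.png',out)
E
```

```text
10.05 [ 0.54055322 -0.06667978  0.00948403] [-2.11519263 15.47998653 -0.17238803]
```

View pics/comp5.png

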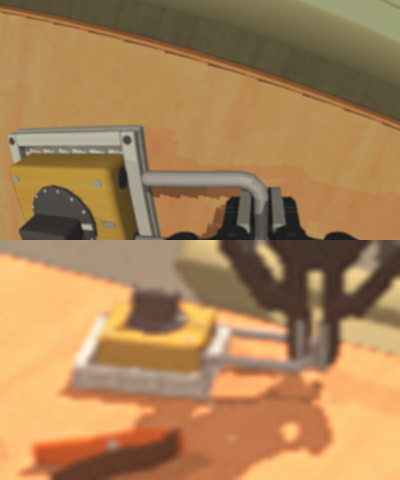

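The stop is reached: 15 N of resistance after 23 mm of travel. The picture shows the long shackle held at its crown at about (262,200). Now I'll release, rise and turn back over the body.

Request:
apply_moves(increments="0 -0.002 0 0 1;0 -0.002 0 0 0.5;0 -0.002 0 0 0.3;0 -0.002 0 0 0.3")

```text
time: 10.5
ee_pos: [0.54, -0.0669, 0.0097]
eef_rot: [0.987, 0.158, -0.0, 0.0]
contact_force: [-0.1, -0.4, 0.4]
gripper_width: 0.0299
grip_force: 0.0
```

Request:
apply_moves(increments="0 -0.002 -0.03 0 0.3;0 -0.002 -0.07 0 0.3;0 -0.002 -0.11 0 0;0 -0.05 -0.13 8.5 -0.5;0 -0.098 -0.13 17 -1")

```text
time: 11.0
ee_pos: [0.5144, 0.017, 0.1423]
eef_rot: [1.0, 0.022, 0.002, -0.001]
contact_force: [1.0, 1.1, 0.2]
gripper_width: 0.07
grip_force: 0.0
```

Request:
apply_moves(increments="0 0 0 8.5 -1;0 0 0 17 -1;0 0 0 25.5 -1;0 0 0 34 -1;0 0 0 42.5 -1")

```text
time: 11.5
ee_pos: [0.5129, 0.0166, 0.1393]
eef_rot: [0.94, -0.341, -0.0, 0.0]
contact_force: [0.2, -0.1, 0.6]
gripper_width: 0.0857
grip_force: 0.0
```

Request:
apply_moves(increments="0 0 0 8.5 -1;0 0 0 17 -1;0 0 0 25.5 -1;0 0 0 29.5 -1;0 0 0 29.5 -1")

```text
time: 12.0
ee_pos: [0.5129, 0.0165, 0.1393]
eef_rot: [0.824, -0.567, -0.0, 0.0]
contact_force: [0.2, 0.0, -0.4]
gripper_width: 0.0854
grip_force: 0.0
```

```bash
python3 - <<'E'
from h import *
c=cam('wrist'); s=get_state(); print(s['time'],s['ee_pos'],s['eef_rot'],s['joints'],s['gripper_width'])
im=c['image']
cv2.imwrite('pics/wrist6.png',im[:,:,::-1])
hsv=cv2.cvtColor(im,cv2.COLOR_RGB2HSV)
m=cv2.inRange(hsv,(18,140,90),(32,255,255)); k=np.zeros_like(m);k[100:265,255:390]=1;m*=k
m=cv2.morphologyEx(m,cv2.MORPH_OPEN,np.ones((2,2)))
pts=np.vstack([k for k in cv2.findContours(m,0,2)[0] if cv2.contourArea(k)>60])[:,0]
P=np.array([onz(c,*p,0.034)[:2] for p in pts.astype(float)])
print(cv2.minAreaRect((P*1000).astype(np.float32)), cv2.boundingRect(pts))
print(proj(c,(.506,.0325,.034)))
E
```

```text
12.05 [0.51289304 0.01651306 0.13929951] [ 8.24554591e-01 -5.65782392e-01 -4.66901943e-05  9.35172553e-05] [ 4.15262938e-01  1.76129019e-01 -4.68281031e-01  2.37824146e-05
 -9.26594460e-01 -4.72445264e-02] 0.08562486086558148
((506.0256652832031, 29.68549919128418), (58.038368225097656, 70.82582092285156), 18.455991744995117) (289, 176, 70, 78)
[321.32476373 218.94378498]
```

View pics/wrist6.png

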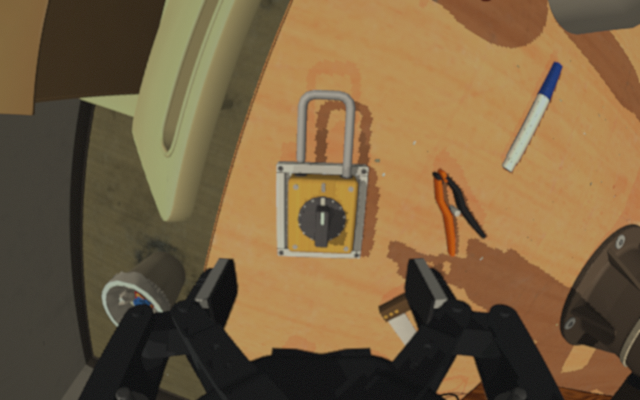

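The shackle is fully out, with its crown at (325,95) and the body at about (323,215); the lock centre is about (0.506, 0.031). I'll trim the roll by 2.3°, go down around the body's side faces and grip.

Request:
apply_moves(increments="-0.016 0.001 0 2.3 -1;-0.016 0.001 0.03 2.3 -1;-0.016 0.001 0.07 2.3 -1;-0.016 0.001 0.1 2.3 -1;-0.016 0.001 0.1 2.3 -1")

```text
time: 12.55
ee_pos: [0.5035, 0.0302, 0.036]
eef_rot: [0.813, -0.582, -0.002, 0.003]
contact_force: [-0.2, -0.6, 0.2]
gripper_width: 0.0855
grip_force: 0.0
```

Request:
apply_moves(increments="0 0 0.014 0 -1;0 0 0.024 0 -1;0 0 0.028 0 -1;0 0 0.028 0 -1")

```text
time: 12.95
ee_pos: [0.5065, 0.0314, 0.0116]
eef_rot: [0.813, -0.583, 0.0, 0.0]
contact_force: [-0.5, -0.1, -1.6]
gripper_width: 0.0855
grip_force: 0.0
```

Request:
apply_moves(increments="0 0 0 0 0.2;0 0 0 0 0.5;0 0 0 0 1;0 0 0 0 1;0 0 0 0 1", force=40)

```text
time: 13.45
ee_pos: [0.5067, 0.0315, 0.0122]
eef_rot: [0.813, -0.583, 0.0, -0.0]
contact_force: [-2.1, -0.2, 5.6]
gripper_width: 0.0589
grip_force: 43.3
```

Width is 59 mm at 43 N, so the body is held by its sides. I'll firm up the grip and lift slowly.

Request:
apply_moves(increments="0 0 0 0 1;0 0 0 0 1;0 0 -0.005 0 1;0 0 -0.01 0 1;0 0 -0.016 0 1", force=70)

```text
time: 13.95
ee_pos: [0.506, 0.0313, 0.0276]
eef_rot: [0.813, -0.583, -0.0, 0.0]
contact_force: [0.6, 0.2, -4.1]
gripper_width: 0.0589
grip_force: 76.6
```

Request:
apply_moves(increments="0 0 -0.015 0 1;0 0 -0.03 0 1;0 0 -0.05 0 1;0 0 -0.07 0 1;0 0 -0.09 0 1")

```text
time: 14.45
ee_pos: [0.5059, 0.0313, 0.1183]
eef_rot: [0.813, -0.583, -0.0, 0.0]
contact_force: [0.0, 0.9, -4.1]
gripper_width: 0.0584
grip_force: 76.6
```

Request:
apply_moves(increments="0 0 -0.015 0 1;0 0 -0.03 0 1;0 0 -0.035 0 1;0 0 -0.035 0 1;0 0 -0.035 0 1")

```text
time: 14.95
ee_pos: [0.5057, 0.0313, 0.1517]
eef_rot: [0.813, -0.583, -0.0, 0.0]
contact_force: [-0.4, 0.1, -4.6]
gripper_width: 0.0585
grip_force: 76.9
```

Request:
apply_moves(increments="0 0 0 0 1;0 0 0 0 1;0 0 0 0 1;0 0 0 0 1;0 0 0 0 1")

```text
time: 15.45
ee_pos: [0.5063, 0.0314, 0.1522]
eef_rot: [0.813, -0.583, -0.0, 0.0]
contact_force: [-0.9, -0.8, -2.8]
gripper_width: 0.0585
grip_force: 76.9
```

```bash
python3 - <<'E'
from h import *
c=cam('wrist'); b=cam('side'); a=cam('scene'); s=get_state(); print(s['time'],s['ee_pos'],s['contact_force'],s['torque'],s['gripper_width'],np.abs(s['qvel']).max())
def k(c,d): 
    u,v=proj(c,(.5065,.03,.125)).astype(int); y,x=max(v-d,0),max(u-d,0); return cv2.resize(c['image'][y:y+2*d,x:x+2*d,::-1],(390,390),interpolation=2)
out=np.hstack([cv2.resize(c['image'][80:400,160:480,::-1],(390,390)),k(b,60)])
cv2.imwrite('pics/comp7.png',out)
E
```

```text
15.6 [0.50637431 0.03139794 0.15236314] [-0.16196109  0.38062193 -4.69087442] [-0.01754687 -0.00338128 -0.02777893] 0.05839553619832416 0.0021752765294097884
```

View pics/comp7.png

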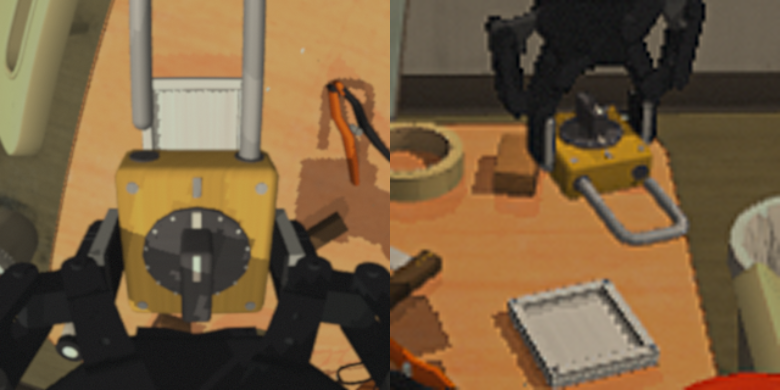

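The lock is held level about 14 cm above where it lay. The pointer is on the rib at (196,190), the shackle is fully out, and the empty cradle is visible below. I'm handing it in.

```bash
python3 -c "
from plant import order
print(order.sign_off())"
```

```text
the job is handed in; nothing more can be done
None
```

I handed the job in at about 15.6 s: dial turned two clicks to the rib, shackle pulled to its stop in the cradle, and the open lock held level about 14 cm up; no verdict came back.

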